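# Hold a circuit board lined up just above the probes of its tester

### The job

Swing the board tester's clear lid back past upright so that it stays open, then pick up the small circuit board from its foam block and carry it across to the tester, without moving the multimeter, the solder reel or the paste jar and without the board touching the tester. Finish still holding it, level and still, about a centimetre above the probe tips and squared up over the nest with its two-hole end (white connector between the holes) towards the hinge, so that I can check the probes against its test pads before it goes down: do not set it down or let go.

Things in the scene. Friction and masses are not known exactly. Their poses are not given: they have to be found in the camera images.
- board: the small bare circuit board, about 22 g, lying parts up on the foam block. Origin at the centre of its underside, 16 mm above the desk; y along its 70 mm length (ends at y -36 and +34 mm), long edges at x -22 and +22 mm, overhanging the foam by 4 mm each side: pick it up by these. The board itself is 2 mm thick, its parts stand up to 6 mm above it.
- board_plus_end (a point): point on the board's underside, on its long centre line, 30 mm from the origin towards its +y end (the end with two gold-ringed screw holes and a white connector between them; the other end has one hole)
- board_minus_end (a point): point on the board's underside, on its long centre line, 30 mm from the origin towards its -y end
- foam_block: block of black foam fixed to the desk, 36 x 64 mm and 16 mm high, that the board lies on, long side along the board's length. Origin at the centre of its underside.
- tester: board tester (bed-of-nails fixture), fixed to the desk: black case 150 mm (x) by 116 mm (y), aluminium top plate 48 mm above the desk, on it a black nest insert with four white corner locators (tops 58.5 mm above the desk) and thin brass probes. Origin at the centre of its underside; x points from its front to its hinge side, z up.
- nest (a point): centre of the nest, at the height of the probe tips, 55 mm above the desk; 12 mm in front (-x) of the tester's origin. The board's place, long side along the tester's x; its outline fits between the four corner locators with 1 mm to spare; the locators' tops are 3.5 mm above this height
- nest_hinge_end (a point): point at probe-tip height 30 mm from nest towards the hinge: the board's +y end point belongs above it
- nest_front_end (a point): point at probe-tip height 30 mm from nest towards the tester's front: the board's -y end point belongs above it
- tester_lid (a joint): angle of the tester's clear lid (rad): 0 lies closed over the nest, 1.57 upright, 2.0 is the stop, leaning back. Its stiff hinge (0.16 N m, besides the lid's own weight of 0.16 kg) keeps it where it is left. The lid is 96 mm wide and reaches 136 mm from the hinge axis to its front edge: open, it stands up to 200 mm above the desk.
- lid_hinge (a point): middle of the lid's hinge axis, on the fixed tester, 64 mm above the desk and 62 mm behind (+x) its origin; the axis runs along the tester's y
- lid_knob (a point): middle of the upright round black knob on the lid (21 mm across, 26 mm tall), the point to pinch; moves with the lid. With the lid closed it is 114 mm in front of the hinge axis and 30 mm above it (94 mm above the desk); it stands on the lid's outer face, on a thin stem
- multimeter: hand multimeter lying face up on the desk between the board and the tester, loose, 142 x 69 x 40 mm (y its short side); must not be moved. Origin at the centre of its underside.
- solder_reel: reel of solder standing on its flange behind the multimeter, loose, 58 mm across and 46 mm high; must not be moved. Origin at the centre of its underside.
- flux_jar: small round paste jar with a lid, loose, 44 mm across and 36 mm high, on the board's side of the multimeter; must not be moved. Origin at the centre of its underside.
Mind the look-alikes: they are no part of the job. What is shaped like the board but red is not meant.

How it is judged:
By the outcome, as a careful person would: the job done as asked, in the order asked, and still so for the second after the job is handed in, while the arm keeps its last pose, push and grip.
It also fails if it takes over 58 s, if anything falls off the work surface, if the arm or the gripper's body presses on something with over 40 N, if the wrist force passes 120 N, or if a joint passes its speed limit or range.

### The arm

A 6-joint arm with a two-finger parallel gripper is mounted at the origin on a cart in front of the work surface, level with it; the furniture and walls round the work are solid. World frame = base frame: x ahead of the robot, y to its left, z up, the work surface at z = 0. Lengths are in m, angles in rad, forces in N, time in s.
With the tool pointing down it reaches from about 0.25 to 0.775 m from the base axis. Payload 4 kg.
Tool frame: the origin (TCP) lies between the finger pads; the fingertips stand 14 mm ahead of it and the grasp point (between the pads) lies 5 mm behind it (tip_reach is the distance from the TCP to the fingertips, in m); z points along the fingers, y is the line along which they close (so a half turn about z gives the same grasp; the last joint's range is limited). The gripper opens to 94 mm and grips with 3 to 60 N. Pads are 16 mm wide; open, the fingers measure 119 mm over their backs; the gripper's body (75 mm by 177 mm) begins 78 mm behind the grasp point.
Start: joints at [-1.429, 0.087, 1.371, -0, 1.684, -0.103], TCP at [0.133, -0.534, 0.194] pointing down, gripper open.
Joint ranges: [-3.1, 3.1], [-0.76, 2.03], [0.27, 2.55], [-1.08, 4.22], [0.17, 2.65], [-2.57, 2.57]. Speed limits (rad/s): [2.79, 2.79, 3.14, 3.14, 3.14, 3.14].

### API

Orientations are given as [roll, pitch, yaw] about the fixed x, y, z axes, in that order (R = Rz(yaw) Ry(pitch) Rx(roll)).
In Python, from bench import * gives the robot as it stands. The module is installed in compiled form; this text tells all that it offers.
- The arm moves only by the tool servo_tool, never from a script. Its argument "targets" is a list of rows, each a list of 4 numbers: the shift along the tool's x, y, z in cm, then the turn about the tool's z in degrees. A call has 1 to 8 rows; each row is the pose to reach, as a shift and turn from the pose commanded when the call began, along the tool's axes at that moment; what a row does not reach only later rows make up. A row lasts 1/8 s, in which the tool goes at most 62.5 mm and 10.7 degrees, less where a joint would pass 70% of its speed; a pose out of reach is approached as far as the arm can. A call with a gripper value outside its range is refused whole. "claw" is the closure in counts, from 0 (fully open) to 255 (shut), set as the call begins (left out, the last holds). The fingers move at their own pace and stop on an object; the grip force is fixed at half the most. Time passes only in rows, so rows that repeat a pose let the fingers close. It gives the time, the measured TCP pose, the force, the opening and the grip force at its end, in the units of the state.
- get_obs(): the state, without advancing time (a new reading comes with each control period).
- snapshot(name): name is "scene" or "top"; returns the picture (384x512x3 uint8, blue, green, red); there is no depth.
- camera_model(name): a dict with "camera_matrix" (3x3 intrinsics, pixels), "k1" (the pictures are not rectified: a ray, as slopes to the right and down, at radius r is drawn at 1 + k1 r^2 times it, then the intrinsics apply), "camera_from_world" (4x4, takes a point from world to camera coordinates). Camera axes: x right, y up, looking along -z (the intrinsics and any distortion apply to the point x, -y, -z); pixel columns grow to the right and rows downward; lengths in m; the calibration is good to about 2 mm. A picture is of the moment at which its call begins. camera_model takes no time and is no camera call.
- close_job(): hands the job in; it is judged then, once.
The state is a dict: "time": time; "joint_positions": joint angles; "qvel": joint speeds; "joint_torque": joint torques, N m; "tool_pos": TCP position; "ee_rot": TCP orientation; "wrist_force": force on the tool from outside, world axes, zero at the start; "wrist_torque": the same for the moment, N m; "width": finger opening in m; "finger_force": force on a finger pad.
Only numpy, scipy, OpenCV 4.12 (cv2) and the standard library are available. Lean on these libraries where they do the work, as an engineer would, in place of code of your own. Each camera call takes 0.05 s, during which the arm holds its last target. There are 200 camera calls.

## Working session

There is one attempt and no reset: what is moved stays moved. The work goes in short steps, Python scripts to look and compute and a tool call to move; the robot and the scene stay as the last step left them, time stands still between calls to the robot, and variables do not carry over. Pictures are saved under pics/ and viewed, at most 10 in all, crops included, and the job is handed in when it is done.

Besides the shell and the picture viewer there is one more tool, called after "Call:" as name([rows], argument=value, ...), one row to a line, values as JSON. servo_tool: Moves the arm, as the interface text tells. Its arguments: {"type":"object","properties":{"targets":{"type":"array"},"claw":{"type":"number"}},"required":["targets"]}

```bash
mkdir -p pics; cat > h.py <<'E'
from bench import *
import numpy as np, cv2
from scipy.spatial.transform import Rotation as Rn
def ray(n,u,v):
    m=camera_model(n);K=m["camera_matrix"];K=np.array(K);T=np.array(m["camera_from_world"])
    d=np.array([(u-K[0,2])/K[0,0],(v-K[1,2])/K[1,1]]);s=d.copy()
    for _ in range(30): s=d/(1+m["k1"]*(s@s))
    R=T[:3,:3];o=-R.T@T[:3,3];return o,R.T@np.array([s[0],-s[1],-1])
def at(n,u,v,z):
    o,d=ray(n,u,v);return o+d*(z-o[2])/d[2]
def px(n,p):
    m=camera_model(n);K=np.array(m["camera_matrix"]);c=np.array(m["camera_from_world"])@np.r_[p,1]
    s=np.array([c[0],-c[1]])/-c[2];s=s*(1+m["k1"]*(s@s));return K[:2,:2]@s+K[:2,2]
def save(n,f,crop=None,k=1):
    i=snapshot(n)
    if crop: a,b,c,d=crop;i=i[b:d,a:c]
    cv2.imwrite("pics/"+f,cv2.resize(i,None,fx=k,fy=k,interpolation=cv2.INTER_CUBIC))
def tool(p,yaw=None):
    o=get_obs();R=Rn.from_euler('xyz',o["ee_rot"]).as_matrix()
    return R.T@(np.array(p)-o["tool_pos"])*100
E
python3 - <<'E'
from h import *
save("scene","s0.png",k=1.5);save("top","t0.png",k=1.5)
for n in("scene","top"):
    o,d=ray(n,256,192);print(n,o.round(3),d.round(3))
o=get_obs();print(o)
E
```

```text
scene [-0.142  0.467  0.924] [ 0.564 -0.438 -0.7  ]
top [ 0.485 -0.063  1.078] [ 0.065  0.004 -0.998]
{'time': 0.1, 'joint_positions': array([-1.42909950e+00,  8.78845406e-02,  1.37206222e+00, -3.98610335e-06,
        1.68357592e+00, -1.03115959e-01]), 'qvel': array([-0.00075346, -0.00099455, -0.00309172,  0.00108265,  0.00042101,
        0.00101335]), 'joint_torque': array([ 2.66703799e-03, -3.41250515e+01, -3.03300619e+01,  7.20348931e-02,
        3.04604438e-02, -9.81642143e-05]), 'tool_pos': array([ 0.13322149, -0.53311201,  0.19314009]), 'ee_rot': array([-3.13967247e+00, -1.94723149e-04,  2.44812155e-01]), 'wrist_force': array([-0.36207576,  0.36544971, -0.33519288]), 'wrist_torque': array([0.03036519, 0.07360685, 0.05072672]), 'finger_force': 0.0, 'width': 0.09434192800474725}
```

View pics/s0.png

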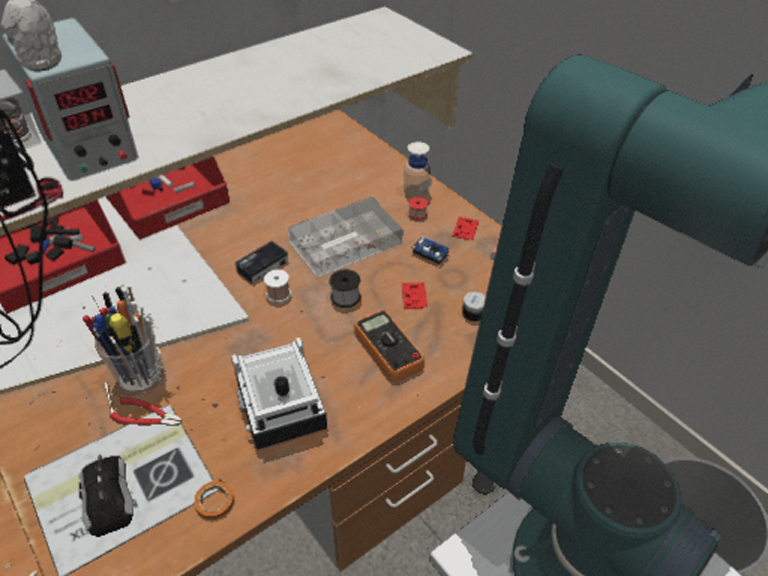

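View pics/t0.png

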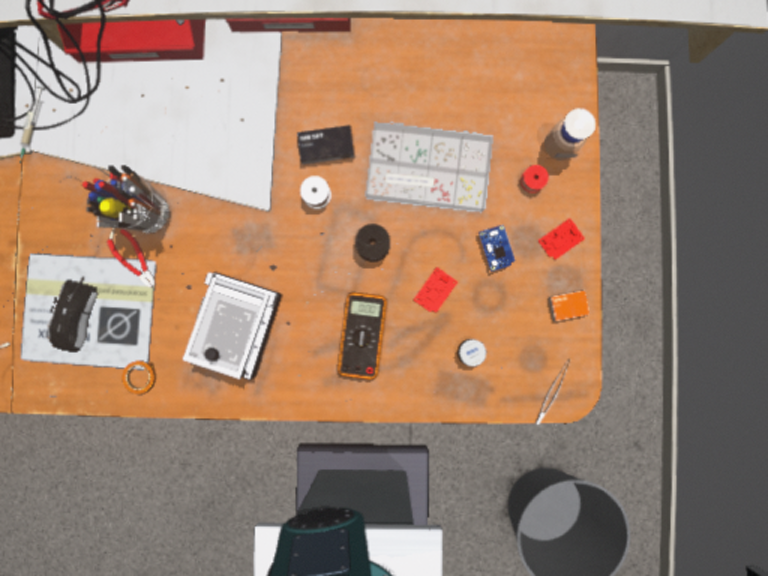

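The scene view shows the tester with its black knob near (282,385)/1.5 and the blue board near (430,250)/1.5. In the top view the tester is at about (232,327)/1.5 with the knob at (212,354)/1.5, and the board is at (496,249)/1.5. I'll enlarge both.

```bash
python3 - <<'E'
from h import *
a=snapshot("top");b=snapshot("scene")
f=lambda i,x,y,w,h,k:cv2.resize(i[y:y+h,x:x+w],None,fx=k,fy=k,interpolation=cv2.INTER_CUBIC)
cv2.imwrite("pics/c1.png",np.hstack([f(a,115,175,80,90,6),f(a,310,145,40,67.5.__int__(),8)[:540]if 0 else f(a,312,146,40,45,6).repeat(2,0).repeat(1,1)[:540] if 0 else f(a,312,144,40,45,12)[:540,:320] if 0 else cv2.resize(a[144:189,312:338+1],(320,540),interpolation=cv2.INTER_CUBIC)]))
cv2.imwrite("pics/c2.png",np.hstack([f(b,150,222,75,80,6),f(b,270,150,35,48,10)]))
E
```

```text
(no output)
```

View pics/c1.png

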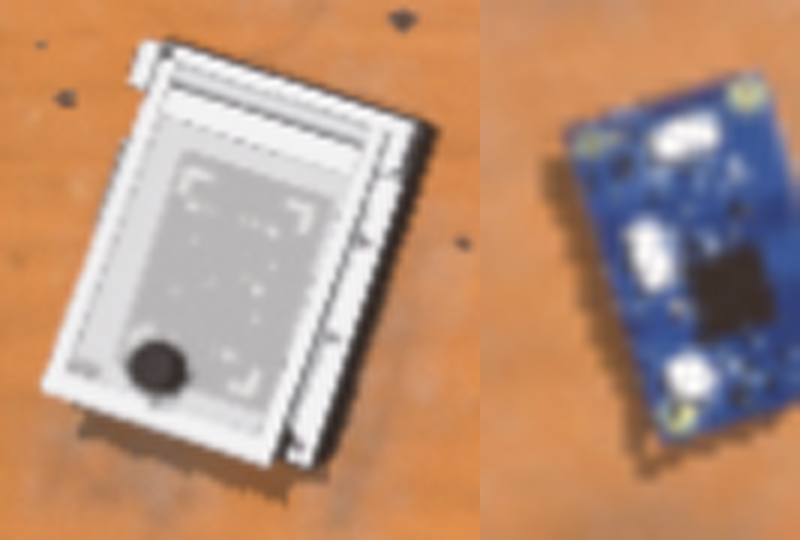

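View pics/c2.png

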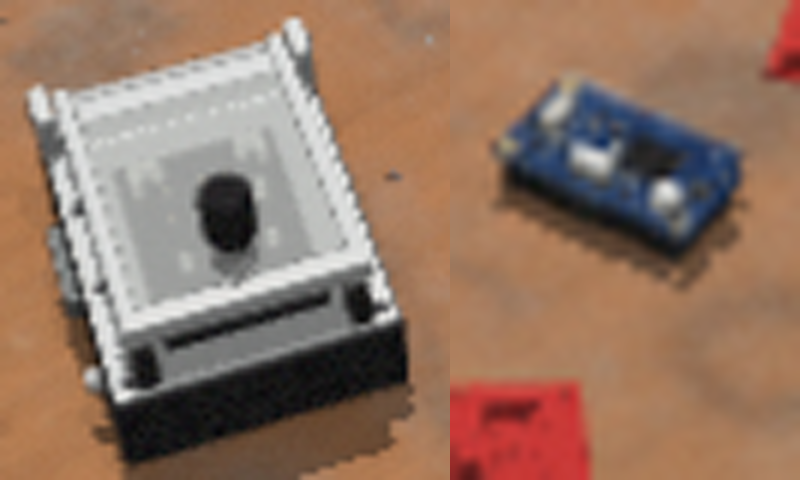

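```bash
cat > fit.py <<'E'
from h import *
from scipy.optimize import least_squares
t=lambda u,v:("top",u/6+115-.4,v/6+175-.4)
s=lambda u,v:("scene",u/6+150-.4,v/6+222-.4)
obs=[(s(118,403),(-75,58,48)),(s(405,318),(-75,-58,48)),(s(128,460),(-75,58,0)),(s(405,378),(-75,-58,0)),
 (t(312,465),(-75,-58,48)),(t(417,120),(75,-58,48)),(t(437,130),(75,-58,0)),(t(157,368),(-52,'k',107)),(s(226,188),(-52,'k',107))]
def W(p,q):
    c,n=np.cos(p[2]),np.sin(p[2]);x,y,z=[(p[3] if a=='k' else a/1000) for a in q]
    return np.array([p[0]+c*x-n*y,p[1]+n*x+c*y,z])
def res(p): return np.concatenate([px(o[0],W(p,q))-o[1:] for o,q in obs])
p0=at("top",155,218,.05);r=least_squares(res,[p0[0],p0[1],-.3,0],loss='soft_l1')
print("tester",r.x.round(4));print(res(r.x).reshape(-1,2).round(1))
p=r.x
for n,q in dict(knob=(-52,'k',94),nest=(-12,0,55),he=(18,0,55),hinge=(62,0,64)).items(): print(n,W(p,q).round(4))
for n,q in (("top L outer",[(-49,23),(-49,-23),(23,23),(23,-23)]),):
    for a in q: v=px("top",W(p,(*a,58.5)));print("loc",((v+.4-[115,175])*6).round())
# board
for n in("top","scene"):
    i=snapshot(n).astype(int);m=((i[...,0]>i[...,2]+25)&(i[...,0]>60)).astype('uint8')
    R=(300,140,360,190) if n=="top" else (270,150,305,185)
    mm=np.zeros_like(m);mm[R[1]:R[3],R[0]:R[2]]=m[R[1]:R[3],R[0]:R[2]]
    mm=cv2.morphologyEx(mm,cv2.MORPH_CLOSE,np.ones((7,7)))
    nn,l,st,ct=cv2.connectedComponentsWithStats(mm);k=1+st[1:,4].argmax()
    ys,xs=np.nonzero(l==k)
    P=np.array([at(n,x,y,.018)[:2] for x,y in zip(xs,ys)],'float32')
    hull=cv2.convexHull((P*1000).astype('float32'));print(n,len(xs),cv2.minAreaRect(hull),P.mean(0))
print("c1 corners top",[at("top",312+x/320*27-.4,144+y/12-.4,.018)[:2].round(4) for x,y in((85,130),(285,68),(185,440))])
for nm,u,v,z in (("meter",362/1.5,335/1.5,.04),("reel",372/1.5,243/1.5,.046),("jar",472/1.5,352/1.5,.036),("box",328/1.5,145/1.5,.03),("whiteReel",315/1.5,191/1.5,.04),("cupbot",145/1.5,225/1.5,.1)): print(nm,at("top",u,v,z).round(3))
E
python3 fit.py
```

```text
tester [ 4.921e-01  1.912e-01 -2.897e-01 -1.000e-04]
[[-1.5 -0.2]
 [-0.2 -1.1]
 [-0.4  1.9]
 [ 0.9  0.7]
 [ 0.1  0.1]
 [ 1.1 -1.3]
 [ 1.  -1.8]
 [-0.2  1. ]
 [ 0.3  4.8]]
knob [0.4423 0.206  0.094 ]
nest [0.4806 0.1946 0.055 ]
he [0.5094 0.186  0.055 ]
hinge [0.5516 0.1735 0.064 ]
loc [137. 345.]
loc [244. 379.]
loc [191. 174.]
loc [298. 208.]
top 429 ((624.7694702148438, -246.65631103515625), (67.1774673461914, 43.235008239746094), 17.627567291259766) [ 0.6248047  -0.24643573]
scene 184 ((622.5101318359375, -244.7725067138672), (66.90633392333984, 41.79435729980469), 14.915952682495117) [ 0.6205588  -0.24493434]
c1 corners top [array([ 0.6512, -0.2153]), array([ 0.665 , -0.2581]), array([ 0.5861, -0.2367])]
meter [ 0.476 -0.023  0.04 ]
reel [ 0.626 -0.038  0.046]
jar [ 0.45  -0.203  0.036]
box [0.793 0.039 0.03 ]
whiteReel [0.713 0.058 0.04 ]
cupbot [0.645 0.319 0.1  ]
```

The residuals suggest the lid is already slightly ajar, since the knob reads high in the scene view. I'll add a lid angle and the locators to the fit.

```bash
cat > fit2.py <<'E'
exec(open('fit.py').read().split("def W")[0])
obs=[o for o in obs if o[1][1]!='k']
L=[(t(157,368),(-114,'k',43)),(s(226,188),(-114,'k',43)),(t(45,390),(-136,48,'h')),(t(272,466),(-136,-48,'h')),(s(125,333),(-136,48,'h')),(s(370,245),(-136,-48,'h'))]
C=[(t(178,165),(23,1)),(t(315,200),(23,-1)),(t(250,395),(-49,-1))]
def W(p,q):
    c,n=np.cos(p[2]),np.sin(p[2]);x,y,z=[a/1000 for a in q]
    return np.array([p[0]+c*x-n*y,p[1]+n*x+c*y,z])
def lid(p,q):
    x,y,z=[dict(k=p[5],h=p[4]).get(a,a) for a in q];c,n=np.cos(p[3]),np.sin(p[3])
    return W(p,(62+c*x+n*z,y,64-n*x+c*z))
def res(p):
    r=[px(o[0],W(p,q))-o[1:] for o,q in obs]+[px(o[0],lid(p,q))-o[1:] for o,q in L]
    r+=[px(o[0],W(p,(q[0]+np.sign(q[0]+10)*p[6],q[1]*(23+p[6]),58.5)))-o[1:] for o,q in C]
    return np.concatenate(r)
if __name__=="__main__":
    r=least_squares(res,[.492,.191,-.29,.2,5,0,5],loss='soft_l1',x_scale=[.01,.01,.1,.1,5,5,5]);p=r.x
    print(p.round(4));print(res(p).reshape(-1,2).round(1).tolist())
    print("knob",lid(p,(-114,'k',30)).round(4),"nest",W(p,(-12,0,55)).round(4),"he",W(p,(18,0,55)).round(4),"hinge",W(p,(62,0,64)).round(4))
E
python3 fit2.py
```

```text
[ 0.4909  0.1917 -0.2774  0.1042  9.6776 -1.8096  4.9128]
[[-0.9, 0.5], [0.2, -0.9], [0.1, 2.5], [1.3, 0.8], [0.3, 0.4], [0.6, -1.2], [0.5, -1.7], [-0.3, -0.1], [0.3, 0.0], [-1.0, -0.1], [-0.3, -0.8], [-0.3, -0.4], [0.5, 1.3], [0.5, -0.4], [-0.6, 0.4], [0.4, 0.4]]
knob [0.4439 0.2032 0.1057] nest [0.4793 0.195  0.055 ] he [0.5082 0.1868 0.055 ] hinge [0.5505 0.1747 0.064 ]
```

```bash
cat >> h.py <<'E'
def go(*P):
    o=get_obs();print("t",round(o["time"],2),np.round(o["tool_pos"],4),np.round(o["ee_rot"],4),"w",round(o["width"],4),"F",np.round(o["wrist_force"],1))
    for p,yaw in P: print((tool(p)).round(2),round(-np.degrees(yaw-o["ee_rot"][2]),1))
E
python3 -c "
from h import *
go(((.444,.203,.24),-.277))"
```

```text
t 0.3 [ 0.1333 -0.5334  0.1938] [-3.1409e+00 -1.0000e-04  2.4480e-01] w 0.0939 F [1.2 0.5 0.3]
[ 47.99 -63.92  -4.57] 29.9
```

Call:
servo_tool([
  [0, 0, -4.6, 0],
  [48, -63.9, -4.6, 29.9],
  [48, -63.9, -4.6, 29.9],
  [48, -63.9, -4.6, 29.9],
  [48, -63.9, -4.6, 29.9],
  [48, -63.9, -4.6, 29.9],
  [48, -63.9, -4.6, 29.9],
  [48, -63.9, -4.6, 29.9],
])

```text
time: 1.3
tool_pos: [0.3037, -0.1288, 0.2404]
ee_rot: [3.141, -0.002, -0.278]
wrist_force: [1.0, 0.5, -0.1]
width: 0.0939
finger_force: 0.0
```

```bash
python3 -c "
from h import *
go(((.444,.203,.24),-.277))"
```

```text
t 1.3 [ 0.3037 -0.1288  0.2404] [ 3.1412e+00 -1.7000e-03 -2.7800e-01] w 0.0939 F [ 1.   0.5 -0.1]
[ 4.380e+00 -3.575e+01  3.000e-02] -0.1
```

Call:
servo_tool([
  [4.4, -35.8, 0, 0],
  [4.4, -35.8, 0, 0],
  [4.4, -35.8, 0, 0],
  [4.4, -35.8, 0, 0],
  [4.4, -35.8, 0, 0],
  [4.4, -35.8, 0, 0],
  [4.4, -35.8, 0, 0],
  [4.4, -35.8, 0, 0],
])

```text
time: 2.3
tool_pos: [0.4434, 0.2012, 0.24]
ee_rot: [3.141, 0.0, -0.277]
wrist_force: [-0.3, 0.1, 0.5]
width: 0.094
finger_force: 0.0
```

```bash
python3 -c "
from h import *
go(((.444,.203,.15),-.277))
save('top','t1.png',(110,165,210,265),6)"
```

```text
t 2.3 [0.4434 0.2012 0.24  ] [ 3.1406e+00  3.0000e-04 -2.7700e-01] w 0.094 F [-0.3  0.1  0.5]
[ 0.01 -0.2   9.  ] -0.0
```

View pics/t1.png

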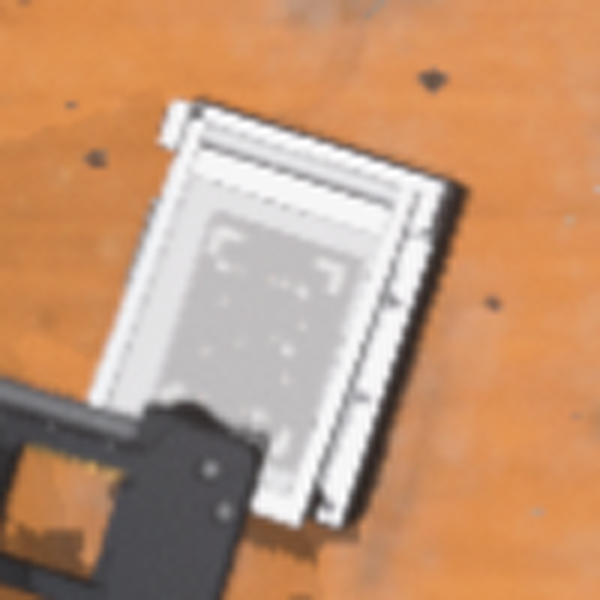

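The picture shows the gripper over the knob at the lid's front, with its body at about (180,480). I'll narrow the fingers and go down.

Call:
servo_tool([
  [0, -0.2, 5, 0],
  [0, -0.2, 9, 0],
  [0, -0.2, 11.5, 0],
  [0, -0.2, 13.4, 0],
  [0, -0.2, 13.4, 0],
  [0, -0.2, 13.4, 0],
], claw=120)

```text
time: 3.1
tool_pos: [0.4449, 0.203, 0.1075]
ee_rot: [-3.14, -0.002, -0.278]
wrist_force: [0.1, -0.6, 0.0]
width: 0.0501
finger_force: 0.0
```

Call:
servo_tool([
  [0, 0, 0, 0],
  [0, 0, 0, 0],
  [0, 0, 0, 0],
  [0, 0, 0, 0],
  [0, 0, 0, 0],
], claw=255)

```text
time: 3.72
tool_pos: [0.4443, 0.2053, 0.1067]
ee_rot: [-3.138, 0.0, -0.276]
wrist_force: [-0.1, 8.4, 2.1]
width: 0.012
finger_force: 12.5
```

Call:
servo_tool([
  [0, 0, 0, 0],
  [0, 0, 0, 0],
])

```text
time: 3.98
tool_pos: [0.444, 0.203, 0.1059]
ee_rot: [3.14, 0.0, -0.277]
wrist_force: [-0.1, 0.2, -0.1]
width: 0.0003
finger_force: 0.2
```

```bash
python3 -c "
from h import *
go(((.444,.203,.15),-.277))
a=snapshot('scene')[215:290,140:240];b=snapshot('top')[200:275,120:200]
f=lambda i:cv2.resize(i,(400,400*i.shape[0]//i.shape[1]),interpolation=cv2.INTER_CUBIC)
a,b=f(a),f(b);h=min(len(a),len(b));cv2.imwrite('pics/k.png',np.hstack([a[:h],b[:h]]))"
```

```text
t 3.98 [0.444  0.203  0.1059] [ 3.1398e+00  2.0000e-04 -2.7720e-01] w 0.0003 F [-0.1  0.2 -0.1]
[-0.    0.01 -4.41] -0.0
```

View pics/k.png

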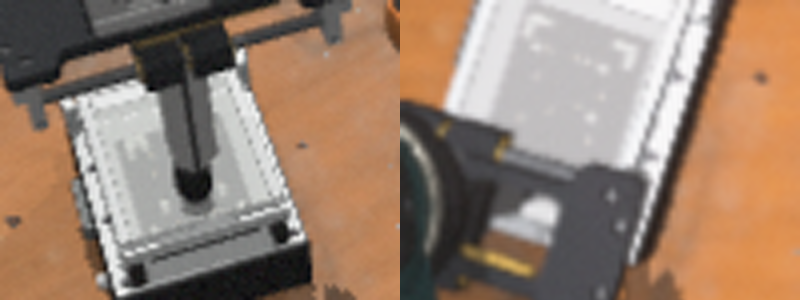

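```bash
python3 -c "
from fit2 import *
f=lambda P:((px('scene',P)-[140,215]+.4)*4).round()
print('tip',f([.444,.203,.092]),'tcp',f([.444,.203,.106]))
for th in(0,.1):
  for p in([.492,.1912,-.285,th,0,0],):
    for z in(17,30,43): print(th,z,lid(p,(-114,0,z)).round(3),f(lid(p,(-114,0,z))))
    print('lidfront',[f(lid(p,(-136,y,z))) for y in(48,-48) for z in (2,10)])
    print('plate',[f(W(p,(-75,y,z))) for y in(58,-58) for z in (48,0)])
    print('post',[f(W(p,(62,y,64))) for y in(58,-58)])
"
```

```text
tip [197. 184.] tcp [195. 169.]
0 17 [0.442 0.206 0.081] [197. 200.]
0 30 [0.442 0.206 0.094] [195. 187.]
0 43 [0.442 0.206 0.107] [192. 172.]
lidfront [array([127., 271.]), array([125., 263.]), array([291., 221.]), array([290., 212.])]
plate [array([114., 296.]), array([124., 343.]), array([310., 235.]), array([314., 282.])]
post [array([ 58., 103.]), array([242.,  51.])]
0.1 17 [0.444 0.205 0.092] [194. 185.]
0.1 30 [0.446 0.205 0.105] [191. 170.]
0.1 43 [0.447 0.204 0.118] [188. 154.]
lidfront [array([123., 256.]), array([121., 247.]), array([289., 205.]), array([288., 196.])]
plate [array([114., 296.]), array([124., 343.]), array([310., 235.]), array([314., 282.])]
post [array([ 58., 103.]), array([242.,  51.])]
```

The fingers have shut above the knob and the lid seems to have been pressed down. I'll lift and re-measure.

Call:
servo_tool([
  [0, 0, -5, 0],
  [-8, 0, -9, 0],
  [-12, 0, -9, 0],
  [-12, 0, -9, 0],
  [-12, 0, -9, 0],
], claw=100)

```text
time: 4.7
tool_pos: [0.329, 0.2362, 0.1959]
ee_rot: [3.141, -0.001, -0.277]
wrist_force: [0.2, -0.6, -0.3]
width: 0.0469
finger_force: 0.0
```

```bash
python3 -c "
from h import *
go(((.444,.203,.15),-.277))
a=snapshot('scene')[222:302,150:225];b=snapshot('top')[175:265,115:190]
f=lambda i:cv2.resize(i,None,fx=5.3333,fy=5.3333,interpolation=cv2.INTER_CUBIC)
a,b=f(a),f(b);h=min(len(a),len(b));cv2.imwrite('pics/k2.png',np.hstack([a[:h],b[-h:]]));print(a.shape,b.shape)"
```

```text
t 4.7 [0.329  0.2362 0.1959] [ 3.1411e+00 -9.0000e-04 -2.7660e-01] w 0.0469 F [ 0.2 -0.6 -0.3]
[11.96  0.05  4.6 ] 0.0
(427, 400, 3) (480, 400, 3)
```

View pics/k2.png

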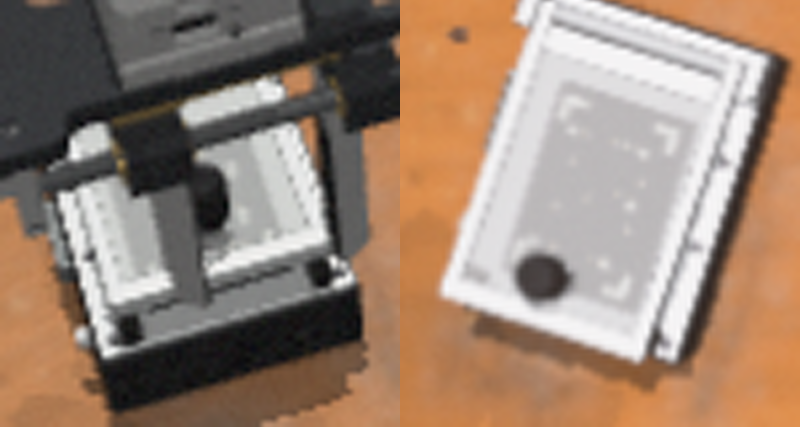

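```bash
python3 -c "
from h import *
def tri(a,b):
    (o,d),(q,e)=ray('top',*a),ray('scene',*b);s=np.linalg.lstsq(np.c_[d,-e],q-o,rcond=None)[0];return (o+s[0]*d).round(4),(q+s[1]*e).round(4)
print(tri((140.8,235.9),(187.4,256.6)))
print(tri((141.0,236.5),(187.7,258.5)))
for z in(.09,.1,.105,.11,.118):print(z,at('top',140.8,235.9,z),at('scene',187.4,256.6,z))
o=get_obs();print(px('top',o['tool_pos']),px('scene',o['tool_pos']))
print(px('scene',o['tool_pos']-[0,0,.014])-[150,222],o['width'])
R=Rn.from_euler('xyz',o['ee_rot']).as_matrix()
for s in(-1,1): print('fingertip',5.333*(px('scene',o['tool_pos']-[0,0,.014]+s*R[:,1]*.0235)-[150,222]))
"
```

```text
(array([0.4446, 0.2051, 0.1079]), array([0.4445, 0.2049, 0.1079]))
(array([0.4431, 0.2059, 0.1032]), array([0.4429, 0.2057, 0.1032]))
0.09 [0.44388008 0.21007356 0.09      ] [0.45733914 0.19920153 0.09      ]
0.1 [0.44429751 0.20731014 0.1       ] [0.45015063 0.20241273 0.1       ]
0.105 [0.44450622 0.20592843 0.105     ] [0.44655637 0.20401833 0.105     ]
0.11 [0.44471493 0.20454672 0.11      ] [0.44296211 0.20562393 0.11      ]
0.118 [0.44504888 0.20233599 0.118     ] [0.4372113  0.20819289 0.118     ]
[114.21263188 292.10917146] [200.28425608 274.56414895]
[50.86547196 56.76149494] 0.054693906601731915
fingertip [209.06170871 322.50426378]
fingertip [332.59166628 283.18235755]
```

Both rays put the knob within 0.3 mm, but the fingertips appear about 4 px higher in the image than I predicted. I'll check the tool geometry with drawn markers.

```bash
python3 -c "
from h import *
o=get_obs();R=Rn.from_euler('xyz',o['ee_rot']).as_matrix();T=o['tool_pos'];w=o['width'];print(w)
out=[]
for n,(x0,y0) in dict(top=(62,237),scene=(150,205)).items():
    k=4;W,H=100,135
    i=snapshot(n)[y0:y0+H,x0:x0+W];i=cv2.resize(i,(i.shape[1]*k,i.shape[0]*k),interpolation=cv2.INTER_CUBIC);i=i[:540,:400]
    def m(v,c):
        q=((px(n,T+R@np.array(v))-[x0,y0]+.5)*k).astype(int);cv2.circle(i,tuple(int(a) for a in q),3,c,-1)
    for s in(-1,1):
        for a in(-.008,.008):
            m([a,s*w/2,.014],(0,255,0));m([a,s*(w/2+.0125),.014],(0,255,255))
        for b in(-1,1): m([a*0+b*.0375,s*.0885,-.083],(255,0,255))
    m([0,0,0],(0,0,255))
    out.append(i)
cv2.imwrite('pics/m.png',np.hstack(out))"
```

```text
0.054693906601731915
```

View pics/m.png

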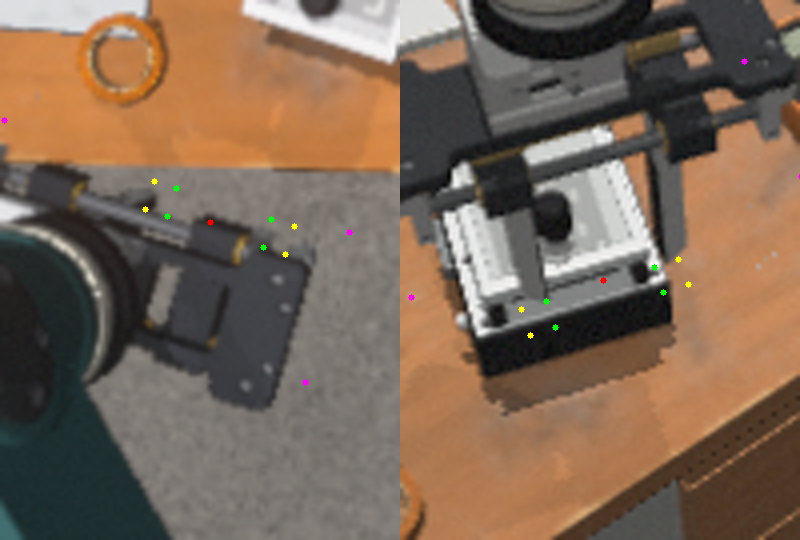

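The markers show no sideways offset. The real tips sit about 14 mm higher than nominal, so the pads only caught the knob's rounded top. I'll go back and grip lower, watching the force.

```bash
python3 -c "
from h import *
go(((.443,.205,.16),-.277),((.443,.205,.1),-.277),((.443,.205,.092),-.277))"
```

```text
t 4.9 [0.3295 0.2359 0.1952] [ 3.1399e+00  1.2000e-03 -2.7860e-01] w 0.0568 F [-0.8 -0.1 -0.7]
[11.77 -0.16  3.5 ] -0.1
[11.77 -0.17  9.5 ] -0.1
[11.78 -0.17 10.3 ] -0.1
```

Call:
servo_tool([
  [5.9, -0.1, 0.5, 0],
  [11.8, -0.2, 3, 0],
  [11.8, -0.2, 7, 0],
  [11.8, -0.2, 9.3, 0],
  [11.8, -0.2, 9.9, 0],
  [11.8, -0.2, 10.2, 0],
  [11.8, -0.2, 10.4, 0],
], claw=120)

```text
time: 5.78
tool_pos: [0.4437, 0.2064, 0.0933]
ee_rot: [-3.14, -0.002, -0.277]
wrist_force: [-0.0, -0.5, -0.1]
width: 0.0501
finger_force: 0.0
```

Call:
servo_tool([
  [0, 0, 0.2, 0],
  [0, 0, 0.2, 0],
  [0, 0, 0.2, 0],
  [0, 0, 0.2, 0],
  [0, 0, 0.2, 0],
  [0, 0, 0.2, 0],
], claw=255)

```text
time: 6.52
tool_pos: [0.4428, 0.2061, 0.0902]
ee_rot: [3.141, 0.0, -0.277]
wrist_force: [-0.3, -0.4, 0.4]
width: 0.0196
finger_force: 30.0
```

```bash
python3 -c "
import numpy as np
for a in [(0,.6),(.6,1.2),(1.2,1.8)]:
  f=lambda d:np.array([-.112*np.cos(d)+.037*np.sin(d),.112*np.sin(d)+.037*np.cos(d)])
  print([[round(float(v),1) for v in (lambda q:(q[0]*100,0,-q[1]*100,0))(f(d)-f(a[0]))] for d in np.linspace(*a,9)[1:]])"
```

```text
[[0.3, 0.0, -0.8, 0.0], [0.7, 0.0, -1.6, 0.0], [1.1, 0.0, -2.4, 0.0], [1.6, 0.0, -3.1, 0.0], [2.1, 0.0, -3.8, 0.0], [2.7, 0.0, -4.5, 0.0], [3.4, 0.0, -5.1, 0.0], [4.0, 0.0, -5.7, 0.0]]
[[0.7, 0.0, -0.5, 0.0], [1.5, 0.0, -1.0, 0.0], [2.3, 0.0, -1.4, 0.0], [3.1, 0.0, -1.7, 0.0], [3.9, 0.0, -2.0, 0.0], [4.8, 0.0, -2.2, 0.0], [5.7, 0.0, -2.3, 0.0], [6.5, 0.0, -2.4, 0.0]]
[[0.9, 0.0, -0.0, 0.0], [1.8, 0.0, 0.0, 0.0], [2.6, 0.0, 0.2, 0.0], [3.5, 0.0, 0.3, 0.0], [4.4, 0.0, 0.6, 0.0], [5.2, 0.0, 0.9, 0.0], [6.0, 0.0, 1.3, 0.0], [6.8, 0.0, 1.7, 0.0]]
```

Call:
servo_tool([
  [0.3, 0, -0.8, 0],
  [0.7, 0, -1.6, 0],
  [1.1, 0, -2.4, 0],
  [1.6, 0, -3.1, 0],
  [2.1, 0, -3.8, 0],
  [2.7, 0, -4.5, 0],
  [3.4, 0, -5.1, 0],
  [4.0, 0, -5.7, 0],
])

```text
time: 7.52
tool_pos: [0.4818, 0.194, 0.1454]
ee_rot: [3.139, 0.001, -0.278]
wrist_force: [6.9, -3.0, -15.6]
width: 0.0197
finger_force: 29.9
```

Call:
servo_tool([
  [0.7, 0, -0.5, 0],
  [1.5, 0, -1, 0],
  [2.3, 0, -1.4, 0],
  [3.1, 0, -1.7, 0],
  [3.9, 0, -2, 0],
  [4.8, 0, -2.2, 0],
  [5.7, 0, -2.3, 0],
  [6.5, 0, -2.4, 0],
])

```text
time: 8.52
tool_pos: [0.5409, 0.1759, 0.1693]
ee_rot: [3.136, 0.008, -0.278]
wrist_force: [-3.5, -6.4, -14.8]
width: 0.0199
finger_force: 29.9
```

Call:
servo_tool([
  [0.9, 0, 0, 0],
  [1.8, 0, 0, 0],
  [2.6, 0, 0.2, 0],
  [3.5, 0, 0.3, 0],
  [4.4, 0, 0.6, 0],
  [5.2, 0, 0.9, 0],
  [6, 0, 1.3, 0],
  [6.8, 0, 1.7, 0],
])

```text
time: 9.52
tool_pos: [0.6064, 0.156, 0.1556]
ee_rot: [3.134, 0.006, -0.278]
wrist_force: [-8.7, -8.5, -4.6]
width: 0.0196
finger_force: 29.9
```

Call:
servo_tool([
  [0, 0, 0, 0],
  [0, 0, 0, 0],
  [0, 0, -2, 0],
  [0.3, 0, -6, 0],
  [0.3, 0, -10, 0],
  [0.3, 0, -13, 0],
  [0.3, 0, -13, 0],
], claw=120)

```text
time: 10.4
tool_pos: [0.6138, 0.1594, 0.291]
ee_rot: [-3.135, -0.011, -0.276]
wrist_force: [-0.2, 0.3, 0.1]
width: 0.0494
finger_force: 0.0
```

```bash
python3 -c "
from h import *
a=.29
c=np.array([.6237,-.2458,0])+[.001*np.cos(a),.001*np.sin(a),0]
print(c);go((c+[0,0,.29],a),(c+[0,0,.12],a))"
```

```text
[ 0.62465824 -0.24551405  0.        ]
t 10.4 [0.6138 0.1594 0.291 ] [-3.1351 -0.0106 -0.2755] w 0.0494 F [-0.2  0.3  0.1]
[ 1.206e+01  3.867e+01 -3.000e-02] -32.4
[11.88 38.78 16.97] -32.4
```

Call:
servo_tool([
  [12.1, 38.7, 0, -34],
  [12.1, 38.7, 0, -34],
  [12.1, 38.7, 0, -34],
  [12.1, 38.7, 0, -34],
  [12.1, 38.7, 0, -34],
  [12.1, 38.7, 5, -34],
  [12.1, 38.7, 10, -34],
  [12.1, 38.7, 14, -34],
], claw=65)

```text
time: 11.4
tool_pos: [0.6228, -0.2495, 0.1428]
ee_rot: [3.14, -0.002, 0.314]
wrist_force: [0.5, -0.1, -0.2]
width: 0.0693
finger_force: 0.0
```

```bash
python3 -c "
from h import *
go(((.6258,-.2463,.06),.31),((.6258,-.2463,.02),.31))
a=snapshot('scene')[190:310,140:240]
f=lambda i,k:cv2.resize(i,None,fx=k,fy=k,interpolation=cv2.INTER_CUBIC)
b=snapshot('top')[120:220,280:380]
cv2.imwrite('pics/l.png',np.hstack([f(a,4)[:400],f(b,4)]))"
```

```text
t 11.4 [ 0.6228 -0.2495  0.1428] [ 3.1404e+00 -2.2000e-03  3.1400e-01] w 0.0693 F [ 0.5 -0.1 -0.2]
[ 0.36 -0.22  8.28] 0.2
[ 0.35 -0.22 12.28] 0.2
```

View pics/l.png

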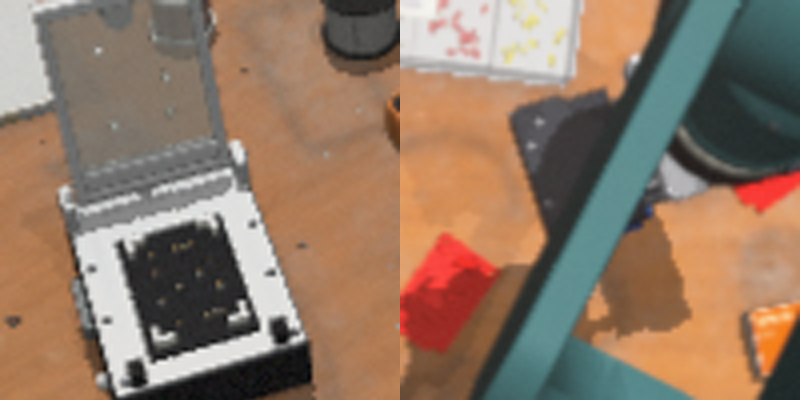

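The lid stands open, leaning back, and the nest shows clearly at about (190,290) in the left crop. Next I'll descend around the board, and use image code on the nest.

Call:
servo_tool([
  [0.3, -0.2, 5, 0],
  [0.3, -0.2, 9, 0],
  [0.3, -0.2, 11, 0],
  [0.3, -0.2, 11.8, 0],
  [0.3, -0.2, 12.1, 0],
  [0.3, -0.2, 12.1, 0],
])

```text
time: 12.25
tool_pos: [0.626, -0.245, 0.0251]
ee_rot: [3.139, -0.002, 0.316]
wrist_force: [-0.2, 1.1, -0.4]
width: 0.0698
finger_force: 0.0
```

```bash
cat > nest.py <<'E'
from fit2 import *
p=[.4909,.1917,-.277,0,0,0,0]
if __name__=="__main__":
  go(((.6258,-.2463,.012),.31))
  for n in("top","scene"):
    g=cv2.resize(cv2.cvtColor(snapshot(n),cv2.COLOR_BGR2GRAY),None,fx=4,fy=4,interpolation=cv2.INTER_CUBIC)
    P=lambda q:(px(n,W(p,q))+.5)*4-.5
    m=np.zeros_like(g);cv2.fillConvexPoly(m,np.array([P((x,y,50)) for x,y in((-62,-40),(40,-40),(40,40),(-62,40))]).astype(int),1)
    d=((g<110)*m).astype('uint8');d=cv2.morphologyEx(d,cv2.MORPH_CLOSE,np.ones((21,21)))
    nn,l,st,ct=cv2.connectedComponentsWithStats(d);k=1+st[1:,4].argmax();ys,xs=np.nonzero(l==k)
    Q=np.array([at(n,(x+.5)/4-.5,(y+.5)/4-.5,.050)[:2]*1000 for x,y in zip(xs[::3],ys[::3])],'float32')
    print(n,st[k],cv2.minAreaRect(cv2.convexHull(Q)),Q.mean(0))
E
python3 nest.py
```

```text
t 12.25 [ 0.626  -0.245   0.0251] [ 3.1395e+00 -2.2000e-03  3.1640e-01] w 0.0698 F [-0.2  1.1 -0.4]
[-0.06  0.12  1.31] 0.4Traceback (most recent call last):
  File "nest.py", line 11, in <module>
    Q=np.array([at(n,(x+.5)/4-.5,(y+.5)/4-.5,.050)[:2]*1000 for x,y in zip(xs[::3],ys[::3])],'float32')
                ~~^^^^^^^^^^^^^^^^^^^^^^^^^^^^^^^^
  File "h.py", line 10, in at
    o,d=ray(n,u,v);return o+d*(z-o[2])/d[2]
        ~~~^^^^^^^
  File "h.py", line 5, in ray
    m=camera_model(n);K=m["camera_matrix"];K=np.array(K);T=np.array(m["camera_from_world"])
ValueError: time passes only in moves, steps and waits
```

```bash
sed -i 's/^def ray/import functools\ncamera_model=functools.lru_cache(None)(camera_model)\ndef ray/' h.py; python3 nest.py
```

```text
t 12.3 [ 0.6259 -0.245   0.025 ] [ 3.1395e+00 -2.1000e-03  3.1640e-01] w 0.0702 F [ 0.5  0.1 -0.4]
[-0.06  0.12  1.3 ] 0.4
top [  549   803   130   168 14060] ((478.2112731933594, 194.22381591796875), (62.753780364990234, 89.41688537597656), 73.25860595703125) [478.50113 192.97752]
scene [  676   975   159   154 13755] ((476.4075012207031, 195.99400329589844), (80.72021484375, 93.25797271728516), 73.97319793701172) [474.1543  196.44037]
```

Call:
servo_tool([
  [0, 0.1, 0.2, 0],
  [0, 0.1, 0.4, 0],
  [0, 0.1, 0.6, 0],
  [0, 0.1, 0.6, 0],
])

```text
time: 12.9
tool_pos: [0.6249, -0.2453, 0.0167]
ee_rot: [-3.141, 0.001, 0.316]
wrist_force: [-0.4, -0.3, -0.4]
width: 0.0698
finger_force: 0.0
```

Call:
servo_tool([
  [0, 0, 0.1, 0],
  [0, 0, 0.2, 0],
  [0, 0, 0.2, 0],
])

```text
time: 13.28
tool_pos: [0.6251, -0.2454, 0.0151]
ee_rot: [-3.142, 0.0, 0.316]
wrist_force: [-0.4, -0.4, 0.7]
width: 0.07
finger_force: 0.0
```

Call:
servo_tool([
  [0, 0, 0.1, 0],
  [0, 0, 0.2, 0],
  [0, 0, 0.2, 0],
])

```text
time: 13.65
tool_pos: [0.6251, -0.2455, 0.013]
ee_rot: [-3.142, 0.0, 0.316]
wrist_force: [-0.9, -0.3, -0.1]
width: 0.0695
finger_force: 0.0
```

Call:
servo_tool([
  [0, 0, 0.1, 0],
  [0, 0, 0.2, 0],
  [0, 0, 0.3, 0],
  [0, 0, 0.3, 0],
])

```text
time: 14.15
tool_pos: [0.6251, -0.2454, 0.01]
ee_rot: [-3.141, 0.0, 0.316]
wrist_force: [0.2, 0.1, 0.2]
width: 0.0701
finger_force: 0.0
```

Call:
servo_tool([
  [0, 0, 0.1, 0],
  [0, 0, 0.2, 0],
  [0, 0, 0.3, 0],
  [0, 0, 0.3, 0],
])

```text
time: 14.65
tool_pos: [0.6251, -0.2454, 0.007]
ee_rot: [-3.141, 0.0, 0.316]
wrist_force: [-1.1, -0.5, -1.3]
width: 0.0698
finger_force: 0.0
```

Call:
servo_tool([
  [0, 0, 0.1, 0],
  [0, 0, 0.2, 0],
  [0, 0, 0.2, 0],
])

```text
time: 15.02
tool_pos: [0.6251, -0.2454, 0.005]
ee_rot: [-3.142, 0.0, 0.316]
wrist_force: [0.5, 0.9, -0.3]
width: 0.0701
finger_force: 0.0
```

Call:
servo_tool([
  [0, 0, 0, 0],
  [0, 0, 0, 0],
  [0, 0, 0, 0],
  [0, 0, 0, 0],
  [0, 0, 0, 0],
], claw=255)

```text
time: 15.65
tool_pos: [0.6253, -0.2455, 0.0053]
ee_rot: [3.141, -0.0, 0.316]
wrist_force: [0.4, -0.3, -0.7]
width: 0.0436
finger_force: 30.0
```

Call:
servo_tool([
  [0, 0, -1, 0],
  [0, 0, -3, 0],
  [0, 0, -7, 0],
  [0, 0, -12, 0],
  [0, 0, -17, 0],
  [0, 0, -21, 0],
  [0, 0, -24, 0],
  [0, 0, -24, 0],
])

```text
time: 16.65
tool_pos: [0.6266, -0.2461, 0.251]
ee_rot: [3.135, -0.007, 0.316]
wrist_force: [0.7, 0.3, -1.2]
width: 0.0433
finger_force: 30.0
```

```bash
python3 -c "
from h import *
go(((.4788,.1946,.245),-.285))"
```

```text
t 16.65 [ 0.6266 -0.2461  0.251 ] [ 3.1347 -0.0069  0.3165] w 0.0433 F [ 0.7  0.3 -1.2]
[ -0.33 -46.48   0.28] 34.5
```

Call:
servo_tool([
  [0, -3, 0, 2],
  [-0.1, -8, 0, 7],
  [-0.2, -14, 0, 12],
  [-0.2, -20, 0, 17],
  [-0.3, -26, 0, 22],
  [-0.3, -32, 0, 27],
  [-0.3, -38, 0, 31],
  [-0.3, -42, 0, 33],
])

```text
time: 17.65
tool_pos: [0.4898, 0.1549, 0.2438]
ee_rot: [3.141, 0.002, -0.259]
wrist_force: [0.2, 0.1, -0.8]
width: 0.0437
finger_force: 30.0
```

```bash
python3 -c "
from h import *
go(((.4788,.1946,.20),-.285),((.4788,.1946,.10),-.285))"
```

```text
t 17.65 [0.4898 0.1549 0.2438] [ 3.141e+00  2.000e-03 -2.590e-01] w 0.0437 F [ 0.2  0.1 -0.8]
[-2.07 -3.56  4.39] 1.5
[-2.05 -3.56 14.39] 1.5
```

Call:
servo_tool([
  [-2, -3.5, 0, 1.5],
  [-2, -3.5, 3, 1.5],
  [-2, -3.5, 7, 1.5],
  [-2, -3.5, 11, 1.5],
  [-2, -3.5, 14, 1.5],
  [-2, -3.5, 14, 1.5],
  [-2, -3.5, 14, 1.5],
])

```text
time: 18.52
tool_pos: [0.4817, 0.1918, 0.1059]
ee_rot: [-3.141, -0.001, -0.286]
wrist_force: [-0.4, -0.6, 1.0]
width: 0.0433
finger_force: 30.0
```

```bash
python3 -c "
from nest import *
go(((.4788,.1946,.0545),-.285))
o=get_obs();R=Rn.from_euler('xyz',o['ee_rot']).as_matrix();T=o['tool_pos']
out=[]
for n,(x0,y0) in dict(top=(110,175),scene=(145,210)).items():
    k=5;i=cv2.resize(snapshot(n)[y0:y0+90,x0:x0+80],None,fx=k,fy=k,interpolation=cv2.INTER_CUBIC)
    cv2.imwrite('pics/raw_%s.png'%n,i)
    def m(P,c):
        q=((px(n,P)-[x0,y0]+.5)*k).astype(int);cv2.circle(i,(int(q[0]),int(q[1])),2,c,-1)
    for x in(-.036,.034):
        for y in(-.022,.022): m(T+R@np.array([x,y,0])+[0,0,.0127],(0,255,0))
    q=[.4788+.012*np.cos(.285),.1946-.012*np.sin(.285),-.285]
    for x in(-53.9,27.9):
        for y in(-27.9,27.9): m(W(q,(x,y,58.5)),(0,0,255))
    out.append(i)
cv2.imwrite('pics/f.png',np.hstack(out))"
```

```text
t 18.52 [0.4817 0.1918 0.1059] [-3.1411e+00 -9.0000e-04 -2.8580e-01] w 0.0433 F [-0.4 -0.6  1. ]
[-0.36 -0.19  5.14] -0.0
```

View pics/f.png

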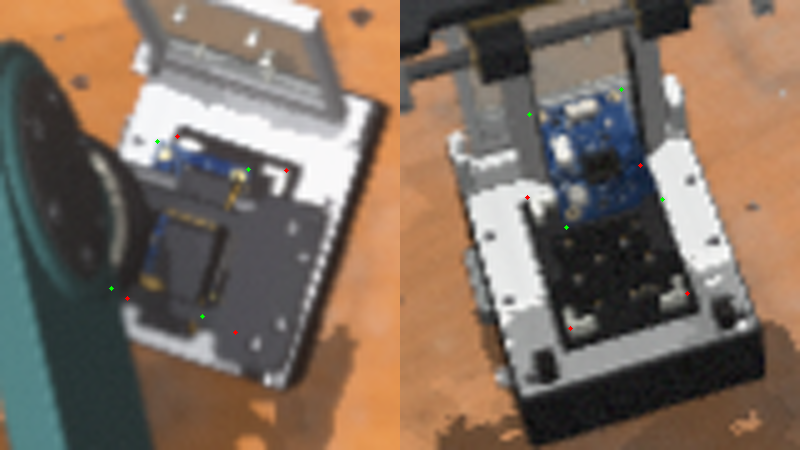

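The board is held level with its two-hole end towards the hinge. The drawn board and locator corners match the picture to 1–2 mm. I'll refine the offsets numerically with edge profiles.

```bash
cat > prof.py <<'E'
from nest import *
o=get_obs();R=Rn.from_euler('xyz',o['ee_rot']).as_matrix();T=o['tool_pos']
def edge(n,ch,f,ss):
    # position s where channel image jumps most
    g=ch;u=np.array([px(n,f(s)) for s in ss],'float32')
    v=cv2.remap(g.astype('float32'),u[:,0][None],u[:,1][None],cv2.INTER_CUBIC)[0]
    d=np.abs(np.diff(np.convolve(v,np.ones(5)/5,'valid')));k=d.argmax();w=d[max(0,k-6):k+7]
    return 1000*(ss[2+max(0,k-6):][:len(w)]*w).sum()/w.sum()
for n in("top","scene"):
    i=snapshot(n).astype(float);bl=i[...,0]-i[...,2];gr=i.mean(2)
    B=lambda x,y:T+R@np.array([x,y,0])+[0,0,.0127]
    S=lambda a,b:np.arange(a,b,.0004)
    for nm,fx,rng in (("front -36",-1,S(-.046,-.028)),("back +34",1,S(.026,.044))):
        print(n,nm,[round(edge(n,bl,lambda s:B(s,y),rng),1) for y in np.arange(-.014,.015,.004)])
    for nm,rng in (("y-",S(-.032,-.014)),("y+",S(.014,.032))):
        print(n,nm,[round(edge(n,bl,lambda s:B(x,s),rng),1) for x in (-.03,-.025,-.02,-.015,-.011,.015,.02,.025,.03)])
    q=[.4788+.012*np.cos(.285),.1946-.012*np.sin(.285),-.285]
    N=lambda x,y,z:W(q,(x*1000-12,y*1000,z))
    # insert edges relative to nest, z=50
    for nm,rng in (("ins y-",S(-.042,-.024)),("ins y+",S(.024,.042))):
        print(n,nm,[round(edge(n,gr,lambda s:N(x,s,50),rng),1) for x in (-.03,-.02,-.01,0,.01,.02)])
    for nm,rng in (("ins front",S(-.056,-.038)),("ins back",S(.036,.056))):
        print(n,nm,[round(edge(n,gr,lambda s:N(s,y,50),rng),1) for y in (-.02,-.01,0,.01,.02)])
E
python3 prof.py
```

```text
top front -36 [np.float64(-41.6), np.float64(-31.5), np.float64(-31.8), np.float64(-31.9), np.float64(-31.2), np.float64(-38.0), np.float64(-31.0), np.float64(-38.8)]
top back +34 [np.float64(27.5), np.float64(34.5), np.float64(34.0), np.float64(28.4), np.float64(34.4), np.float64(28.3), np.float64(34.2), np.float64(35.6)]
top y- [np.float64(-30.1), np.float64(-25.5), np.float64(-27.1), np.float64(-28.1), np.float64(-26.9), np.float64(-28.1), np.float64(-16.7), np.float64(-22.2), np.float64(-20.2)]
top y+ [np.float64(21.5), np.float64(22.6), np.float64(16.4), np.float64(17.1), np.float64(17.0), np.float64(16.7), np.float64(20.3), np.float64(17.9), np.float64(15.6)]
top ins y- [np.float64(-40.7), np.float64(-39.7), np.float64(-26.6), np.float64(-40.3), np.float64(-35.1), np.float64(-39.5)]
top ins y+ [np.float64(27.2), np.float64(39.2), np.float64(28.5), np.float64(27.5), np.float64(39.1), np.float64(25.4)]
top ins front [np.float64(-54.4), np.float64(-47.6), np.float64(-53.4), np.float64(-53.5), np.float64(-53.5)]
top ins back [np.float64(44.6), np.float64(44.5), np.float64(44.4), np
[... 483 characters left out ...]
8), np.float64(-19.2), np.float64(-18.3), np.float64(-17.5)]
scene y+ [np.float64(21.3), np.float64(21.5), np.float64(21.3), np.float64(20.9), np.float64(21.5), np.float64(21.9), np.float64(21.2), np.float64(22.2), np.float64(15.7)]
scene ins y- [np.float64(-32.4), np.float64(-33.0), np.float64(-32.8), np.float64(-32.8), np.float64(-33.0), np.float64(-33.2)]
scene ins y+ [np.float64(28.1), np.float64(33.5), np.float64(32.3), np.float64(33.0), np.float64(33.0), np.float64(32.4)]
scene ins front [np.float64(-48.8), np.float64(-48.6), np.float64(-48.4), np.float64(-48.3), np.float64(-48.3)]
scene ins back [np.float64(50.0), np.float64(43.1), np.float64(47.2), np.float64(47.4), np.float64(52.2)]
```

Both measurements agree: the board sits within about 0.5 mm of the assumed pose in the hand, and the nest yaw comes out at about -0.293. I'll move to the final pose, lining up first and then descending.

```bash
python3 -c "
from h import *
go(((.4783,.1947,.0545),-.293))"
```

```text
t 18.73 [0.4824 0.192  0.1069] [-3.140e+00 -2.700e-03 -2.858e-01] w 0.0438 F [-0.1 -0.4  0. ]
[-0.48 -0.14  5.23] 0.4
```

Call:
servo_tool([
  [-0.4, -0.1, 0, 0.4],
  [-0.4, -0.1, 1, 0.4],
  [-0.4, -0.1, 2, 0.4],
  [-0.4, -0.1, 3, 0.4],
  [-0.4, -0.1, 4, 0.4],
  [-0.4, -0.1, 4.8, 0.4],
  [-0.4, -0.1, 5.1, 0.4],
  [-0.4, -0.1, 5.1, 0.4],
])

```text
time: 19.73
tool_pos: [0.4778, 0.1938, 0.054]
ee_rot: [3.141, 0.0, -0.293]
wrist_force: [0.5, 0.5, -0.6]
width: 0.0436
finger_force: 30.0
```

```bash
python3 -c "
from h import *
go(((.4783,.1947,.0545),-.293))"
```

```text
t 19.73 [0.4778 0.1938 0.054 ] [ 3.1414e+00  1.0000e-04 -2.9270e-01] w 0.0436 F [ 0.5  0.5 -0.6]
[ 0.02 -0.1  -0.05] 0.0
```

Call:
servo_tool([
  [0, -0.1, 0, 0],
  [0, -0.1, 0, 0],
  [0, -0.1, 0, 0],
  [0, -0.1, 0, 0],
])

```text
time: 20.23
tool_pos: [0.4782, 0.1948, 0.0543]
ee_rot: [-3.142, -0.0, -0.293]
wrist_force: [0.6, -0.0, -0.4]
width: 0.0436
finger_force: 30.0
```

```bash
python3 prof.py | sed 's/np.float64(//g;s/)//g' | grep -E "scene|top back|top ins"; python3 -c "
from h import *
go(((.4783,.1947,.0545),-.293))"
```

```text
top back +34 [27.8, 34.6, 34.7, 28.7, 28.3, 34.4, 28.2, 34.6]
top ins y- [-27.1, -26.7, -33.9, -37.9, -26.4, -32.2]
top ins y+ [32.5, 28.4, 31.5, 35.2, 36.0, 32.4]
top ins front [-46.9, -51.0, -51.2, -54.4, -40.9]
top ins back [44.6, 44.5, 44.4, 44.8, 39.4]
scene front -36 [-36.8, -36.6, -37.1, -37.4, -36.9, -37.1, -36.2, -36.7]
scene back +34 [27.4, 34.0, 29.6, 30.8, 30.2, 31.3, 33.5, 27.8]
scene y- [-21.3, -18.0, -17.3, -22.6, -21.9, -19.7, -19.0, -18.1, -16.7]
scene y+ [22.6, 21.6, 21.9, 16.2, 21.4, 21.5, 21.6, 21.6, 20.3]
scene ins y- [-32.5, -32.5, -32.4, -32.8, -37.1, -39.3]
scene ins y+ [28.1, 33.8, 32.8, 33.2, 33.4, 33.0]
scene ins front [-48.8, -48.6, -48.4, -48.3, -48.4]
scene ins back [46.9, 47.4, 48.0, 47.6, 39.4]
t 20.32 [0.4781 0.1948 0.0542] [ 3.1416e+00 -1.0000e-04 -2.9280e-01] w 0.0433 F [ 0.7  0.3 -0.4]
[ 0.02 -0.   -0.03] 0.0
```

Everything is consistent: the board is aligned over the nest about 1 cm above the probe tips, still and firmly held. I'm handing it in.

```bash
python3 -c "
from bench import *
print(close_job())"
```

```text
the job is handed in; nothing more can be done
None
```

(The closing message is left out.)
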